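# Set the watch winder to continuous and start it

## Robot

A 6-joint arm with a two-finger parallel gripper is mounted at the origin on the work surface. World frame = base frame: x ahead of the robot, y to its left, z up, the work surface at z = 0. Lengths are in m, angles in degrees, forces in N, time in s.
With the tool pointing down it reaches from about 0.35 to 0.875 m from the base axis. Payload 4.2 kg.
Tool frame: the origin (TCP) lies between the finger pads; the fingertips stand 25 mm ahead of it and the grasp point (between the pads) lies 6 mm ahead of it (r.tips_ahead is the distance from the TCP to the fingertips, in m); z points along the fingers, y is the direction in which the jaws open and shut (so a half turn about z gives the same grasp; the last joint's range is limited). The gripper opens to 87 mm and grips with 3 to 60 N. Pads are 19 mm wide; open, the fingers measure 117 mm over their backs; the gripper's body (75 mm by 190 mm) begins 51 mm behind the grasp point.
Start: joints at [-60.585, 22.042, 0.453, 0, -68.411, -14.817], TCP at [0.158, -0.605, 0.248] pointing down, gripper open.
Joint ranges: [-179.83, 179.83], [-69.29, 118.12], [-61.27, 80.66], [-181.25, 117.63], [-171.15, -9.14], [-177.46, 177.46]. Speed limits (degrees/s): [159.86, 159.86, 180, 180, 180, 180].

## Interface

Orientations are given as a 3x3 rotation matrix whose columns are the frame's x, y, z axes.
In Python, from station import r, vision, finish_job gives the robot as it stands.
- The arm moves only by the shell command python3 -m jog 'ROWS'. ROWS is a JSON object of lists of equal length, an entry for each row: "rot": the turn, a rotation vector about the world's x, y, z in degrees, a list of three; "delta_pos": the shift along the world's x, y, z in mm, a list of three; "grip": the opening in per cent of the stroke, from 0 (shut) to 100 (fully open). A call has 1 to 10 rows; each row shifts and turns the commanded pose from where the row before left it; what a row does not reach is not made up. A row lasts 1/12 s, in which the tool goes at most 41.7 mm and 7.16 degrees, less where a joint would pass 70% of its speed; a pose out of reach is approached as far as the arm can. A call with a gripper value outside its range is refused whole. The fingers move at their own pace and stop on an object; the grip force is fixed at half the most. Time passes only in rows, so rows that do not move let the fingers close. It gives the time, the measured TCP pose, the force and the opening at its end, in the units of the state.
- r.sense(): the state, without advancing time (a new reading comes with each control period).
- vision.capture(name): name is "side" or "top"; returns a dict with "frame" (400x640x3 uint8, red, green, blue), "K" (3x3 intrinsics, pixels), "xyz" and "orientation" of the camera in the world. Camera axes: x right, y up, looking along -z (the intrinsics and any distortion apply to the point x, -y, -z); pixel columns grow to the right and rows downward; lengths in m; the calibration is good to about 2 mm. A picture is of the moment at which its call begins. There is no depth.
- finish_job(): hands the job in, once; it reports no verdict.
The state is a dict: "time_s": time; "joints": joint angles; "joint_velocities": joint speeds; "effort": joint torques, N m; "tcp_pos": TCP position; "ee_rot": TCP orientation; "wrist_force": force on the tool from outside, world axes, zero at the start; "moment": the same for the moment, N m; "gripper_width": opening from 0.0 (shut) to 1.0 (fully open).
Only numpy, scipy, OpenCV 4.12 (cv2) and the standard library are available. Lean on these libraries where they do the work, as an engineer would, in place of code of your own. Each camera call takes 0.05 s, during which the arm holds its last target. There are 200 camera calls.

## Task

Set the watch winder to its continuous programme: press the inner bar knob on its top down against the spring, turn it clockwise until it comes gently up against its end stop, and let it spring fully back up so that it is locked there. Leave the outer ring around it at its setting. Then press the start button fully in and let it come back up, leaving everything else on the desk where it is.

Things in the scene. Friction and masses are not known exactly. Their poses are not given: they have to be found in the camera images.
- winder: Watch winder, fixed: a matte black cube 160 x 160 mm, 150 mm high, with a glass window in its +x side. Origin at the centre of its underside, z up. On its flat top are two concentric controls, on an upright axis 22 mm from the centre towards -y, and the start button, 55 mm from the centre towards +y.
- selector: Turning frame of the inner knob; origin on the knob's axis, level with the winder's top, z up. Its x axis points along the bar to the nose. The angle clockwise, seen from above, from the winder's x axis to this x axis is the setting. Start: on the rest-time arc, -0.15 to 0.2 rad, where it is free (friction 0.03 N m). With the knob up it meets a catch at 0.23 rad clockwise.
- selector_base: Fixed works under the knob, hidden; origin as selector, axes as the winder. Pressed 3 mm or more the knob passes the catch and first touches a sprung end stop (5.5 N m per rad) at 0.82 to 1.33 rad clockwise: it differs each time and must be felt (the bold stroke at 1.07 is rough). Let go within 0.07 rad before it, or on it, the knob springs up, locked; let go earlier it stays low.
- knob_grip (a point): Point on the inner knob's axis, 6 mm below its top. The knob is an upright aluminium bar, 14 mm thick between its flat long sides (grip these), 34 mm long (blunt tail 16 mm behind, pointed nose 18.5 mm ahead of the axis), 30 mm high, on a 30 mm round foot. Up, this point is 34 mm above the winder's top, 27 mm above the flat outer ring and 24 mm above the ring's rib.
- inner_knob (a joint): How far the inner knob is pressed in, in m: 0 fully up, 0.003 clears the catch, 0.006 the hard floor. The spring takes 5 N to start, 7.5 N at 3 mm, 9 N at 5 mm. The works are delicate: stop, catch and floor may bear at most 15 N from the knob; they act 26 mm from the axis, so at the stop this is 0.39 N m.
- knob_nose (a point): Top edge of the inner knob's pointed nose, 18.5 mm from the knob's axis.
- ring_rib (a point): Top of the raised rib (3 mm wide) that marks the outer ring's setting, 30 mm from the common axis. The outer ring (turns per day) is a flat steel ring with a ribbed edge, 70 mm across with a 34 mm hole around the inner knob; its flat top is 7 mm above the winder's top, the rib 3 mm higher. It turns at a light touch.
- start_button (a joint): How far the start button is pressed in, in m: 0 is up, 0.005 is fully in. A spring brings it back; fully in takes 5 N.
- start_button_top (a point): Centre of the top of the round start button, 20 mm across, standing 11 mm above the winder's top, in a collar 36 mm across that stands 6 mm above the winder's top.
- valet_tray: Wooden valet tray, 250 x 170 mm and 42 mm high, with a watch in it, left of the winder. Bystander. Origin at the centre of its underside.
- crystal_press: Steel crystal press with its lever raised, base 150 x 95 mm, 317 mm high, right of the winder. Bystander, fixed. Origin at the centre of its underside.
- blower: Yellow plastic blower standing upright, 62 mm across and 140 mm high, beyond the winder. Bystander. Origin at the centre of its underside.
- steel_dish: Empty round stainless steel dish, 90 mm across and 22 mm high, beyond the winder. Bystander. Origin at the centre of its underside.
There are look-alikes about, which are no part of the job. Of the things that look like the winder, the larger one is meant.

How it is judged:
By the outcome, as a careful person would: the job done as asked, in the order asked, and still so for the second after the job is handed in, with the robot touching nothing.
It also fails if it takes over 72 s, if anything falls off the work surface, if the arm or the gripper's body presses on something with over 40 N, if the wrist force passes 120 N, or if a joint passes its speed limit or range.

## Working session

There is one attempt and no reset: what is moved stays moved. The work goes in short steps, Python scripts to look and compute and a shell command to move; the robot and the scene stay as the last step left them, time stands still between calls to the robot, and variables do not carry over. Pictures are saved under pics/ and viewed, about 8 in all and at most 12, crops included, and the job is handed in when it is done.

```bash
ls; mkdir -p pics
cat > h.py <<'E'
from station import r, vision, finish_job
import numpy as np, cv2
def cap(n): return vision.capture(n)
def ray(c,u,v):
    K=np.array(c['K']);d=np.linalg.solve(K,[u,v,1.0]);d=np.array([d[0],-d[1],-d[2]])
    return np.array(c['xyz']),np.array(c['orientation'])@d
def on_z(c,u,v,z):
    o,d=ray(c,u,v);return o+d*(z-o[2])/d[2]
def proj(c,p):
    q=np.array(c['orientation']).T@(np.array(p)-np.array(c['xyz']));q=np.array([q[0],-q[1],-q[2]])
    q=np.array(c['K'])@q;return q[:2]/q[2]
def save(img,n): cv2.imwrite('pics/'+n,img[:,:,::-1])
E
python3 - <<'E'
from h import *
print(r.sense())
for n in('top','side'):
    c=cap(n);save(c['frame'],n+'0.png');print({k:v for k,v in c.items() if k!='frame'})
E
```

```text
pics
{'time_s': 0.0, 'joints': array([-6.05832617e+01,  2.20904908e+01,  3.80297217e-01, -2.94262395e-02,
       -6.84125473e+01, -1.48175528e+01]), 'joint_velocities': array([-0.0609408 , -0.09592115, -0.06758996,  0.05467826, -0.0654943 ,
        0.01867831]), 'effort': array([ 6.57343990e-04, -3.90660954e+01,  1.87407303e+01,  4.21991542e+00,
        1.11182863e-02, -1.78996825e-04]), 'tcp_pos': array([ 0.15742703, -0.6042769 ,  0.24646481]), 'ee_rot': array([[-9.67760466e-01, -2.51871547e-01, -6.36163349e-04],
       [-2.51872336e-01,  9.67758190e-01,  2.10055201e-03],
       [ 8.65830058e-05,  2.19306314e-03, -9.99997591e-01]]), 'wrist_force': array([ 0.15331818, -0.1931478 ,  0.00903725]), 'moment': array([ 0.02110405,  0.02396165, -0.01419205]), 'gripper_width': 1.0008309099915336}
{'K': array([[489.36425162,   0.        , 322.75292647],
       [  0.        , 489.36425162, 199.31780933],
       [  0.        ,   0.        ,   1.        ]]), 'xyz': array([ 0.42769475, -0.02416664,  1.46714762]), 'orientation': array([[ 0.02637835,  0.9884388 , -0.14930811],
       [-0.99942379,  0.02288502, -0.02506702],
       [-0.0213603 ,  0.14988331,  0.98847293]])}
{'K': array([[419.23167716,   0.        , 314.02924953],
       [  0.        , 419.23167716, 201.91084849],
       [  0.        ,   0.        ,   1.        ]]), 'xyz': array([0.49899846, 0.79908169, 0.90072323]), 'orientation': array([[-0.9912428 ,  0.09748123, -0.0890793 ],
       [-0.13156092, -0.67089981,  0.72978433],
       [ 0.01137699,  0.73511281,  0.67784933]])}
```

View pics/top0.png

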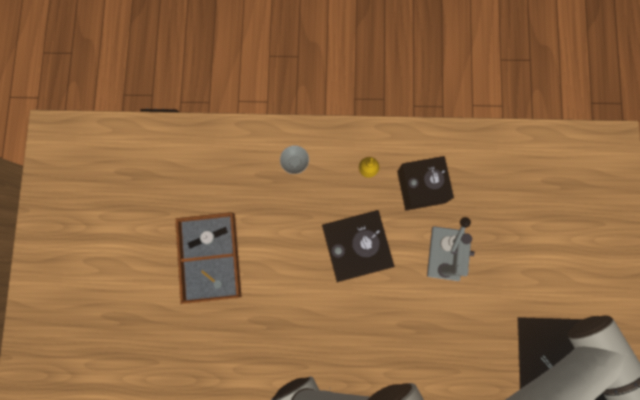

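View pics/side0.png

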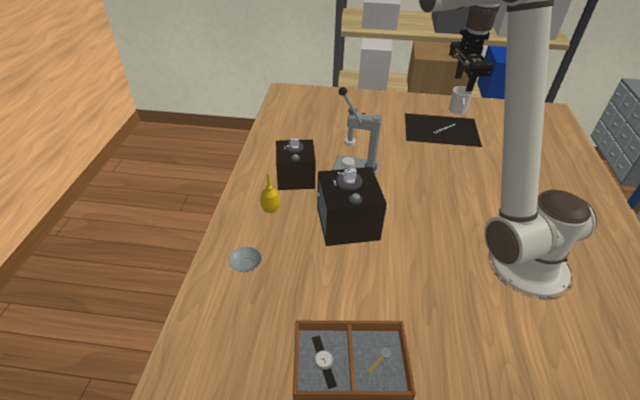

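The top view shows two black cubes: the larger winder at (358,245) and a smaller look-alike at (426,183). The side view has them at (350,200) and (295,163). I take the larger one. The press, at (450,250) in the top view, is to its right. Next is one close crop.

Run:
```python
from h import *
c=cap('top');s=cap('side')
a=cv2.resize(c['frame'][205:287,315:400],None,fx=7,fy=7,interpolation=cv2.INTER_CUBIC)[:574,:400*2]
b=cv2.resize(s['frame'][155:225,310:395],None,fx=7,fy=7,interpolation=cv2.INTER_CUBIC)
save(a,'ct.png');save(b,'cs.png')
g=c['frame'].max(2);m=((g<60)*255).astype(np.uint8);m[:, :300]=0;m[:,415:]=0;m[:195]=0;m[290:]=0
m=cv2.morphologyEx(m,cv2.MORPH_CLOSE,np.ones((15,15)))
k=max(cv2.findContours(m,0,2)[0],key=cv2.contourArea)
box=cv2.boxPoints(cv2.minAreaRect(k));print(box)
P=np.array([on_z(c,*q,.15)[:2] for q in box]);print(P,P.mean(0),[np.linalg.norm(P[i]-P[i-1]) for i in range(4)],[np.degrees(np.arctan2(*(P[i]-P[i-1])[::-1])) for i in range(4)])
```

```text
[[322.48138 225.21652]
 [377.63727 210.36685]
 [392.48694 265.52274]
 [337.33105 280.3724 ]]
[[ 0.55589694  0.0081019 ]
 [ 0.59984648 -0.14013551]
 [ 0.45287597 -0.18096269]
 [ 0.40999706 -0.03520365]] [ 0.50465411 -0.08704999] [np.float64(0.15219114828591715), np.float64(0.15461529695711634), np.float64(0.15253586987508128), np.float64(0.15193518190659486)] [np.float64(16.531778254883267), np.float64(-73.48592051233062), np.float64(-164.47514836609454), np.float64(106.39265302626836)]
```

View pics/ct.png

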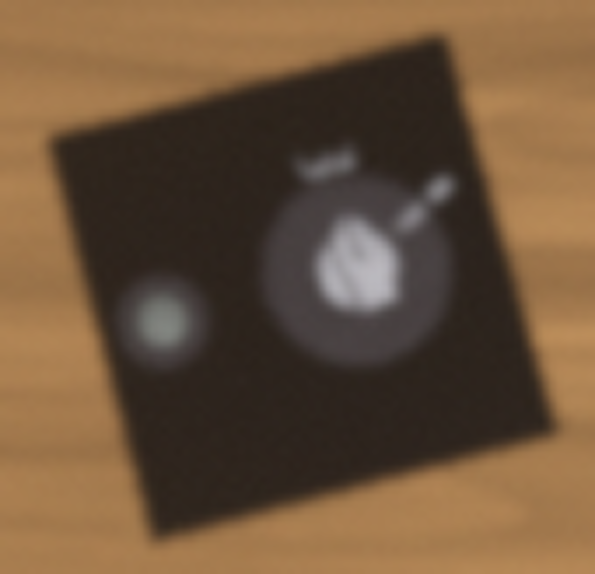

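View pics/cs.png

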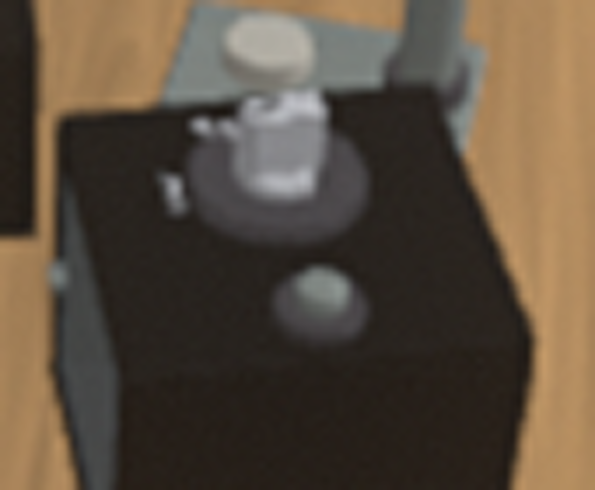

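The crops confirm the choice: a ring with a bar knob, a start button and rest marks. In the top image the ring centre is at about (366,243.6), the button at (338.3,251) and the nose at (365,235). The ring's rib is at (374,236), with the bold stroke beyond it at about (377.5,232).

Run:
```python
from h import *
c=cap('top');s=cap('side')
for n,u,v,z in[('ring',358/7+314.6,270/7+204.6,.157),('btn',163/7+314.6,322/7+204.6,.161),('rib',412/7+314.6,218/7+204.6,.16),('stroke',438/7+314.6,188/7+204.6,.15),('nose',350/7+314.6,214/7+204.6,.19)]:
    print(n,on_z(c,u,v,z))
for n,u,v,z in[('ring',279/7+309.6,190/7+154.6,.157),('btn',323/7+309.6,289/7+154.6,.161)]: print('side',n,on_z(s,u,v,z))
# button & ring centroid via brightness
f=c['frame'].astype(int)
g=f.max(2)[225:262,325:385]
for lo,hi,name in((60,255,'ring+'),(110,255,'bright')):
    m=((g>lo)&(g<=hi)).astype(np.uint8)
    n,l,st,ce=cv2.connectedComponentsWithStats(m)
    for i in range(1,n):
        if 8<st[i,4]<1200: print(name,st[i],ce[i]+[325,225],on_z(c,*(ce[i]+[325,225]),.16)[:2])
# winder-frame predictions
cen=np.array([.50465,-.08705])
t=np.radians(16.4);y=np.array([-np.sin(t),np.cos(t)])
print(cen-.022*y,cen+.055*y)
```

```text
ring [ 0.5099858  -0.10872053  0.157     ]
btn [ 0.48819247 -0.03487319  0.161     ]
rib [ 0.53007587 -0.12879287  0.16      ]
stroke [ 0.54263521 -0.13943521  0.15      ]
nose [ 0.52864548 -0.10334229  0.19      ]
side ring [ 0.51059403 -0.09726817  0.157     ]
side btn [ 0.48995002 -0.03654408  0.161     ]
ring+ [ 28   1  27  31 619] [365.69951535 241.84006462] [ 0.51333115 -0.10836493]
ring+ [57  0  3 10 19] [383.36842105 228.31578947] [ 0.55057199 -0.1549905 ]
ring+ [  0   9   8  28 117] [327.14529915 251.62393162] [ 0.48480409 -0.00640671]
ring+ [  7  20  12  13 121] [337.58677686 250.57024793] [ 0.48829734 -0.03408561]
bright [ 35  11  12  14 124] [365.75       242.67741935] [ 0.5111098  -0.10852852]
bright [ 0 15  6 22 79] [326.72151899 253.5443038 ] [ 0.4796983  -0.00540815]
bright [11 23  5  6 23] [337.91304348 250.7826087 ] [ 0.48775748 -0.03496449]
[ 0.51086151 -0.10815491] [ 0.48912122 -0.03428773]
```

```bash
python3 -m jog '{"rot":[[0,0,0],[0,0,0],[0,0,0],[0,0,0],[0,0,0],[0,0,0],[0,0,0],[0,0,0],[0,0,0],[0,0,0]],"delta_pos":[[0,0,40],[0,0,40],[0,0,40],[0,0,40],[0,0,40],[22,31,0],[22,31,0],[22,31,0],[22,31,0],[22,31,0]],"grip":[50,50,50,50,50,50,50,50,50,50]}' && python3 -m jog '{"rot":[[0,0,0],[0,0,0],[0,0,0],[0,0,0],[0,0,0],[0,0,0],[0,0,0],[0,0,0],[0,0,0],[0,0,0]],"delta_pos":[[22,31,0],[22,31,0],[22,31,0],[22,31,0],[22,31,0],[22,31,0],[22,31,0],[22,31,0],[22,31,0],[22,31,0]],"grip":[50,50,50,50,50,50,50,50,50,50]}'
```

```text
time_s: 1.13
tcp_pos: [0.268, -0.4482, 0.4476]
ee_rot: [[-0.968, -0.251, 0.0], [-0.251, 0.968, -0.0], [-0.0, -0.0, -1.0]]
wrist_force: [1.0, -0.5, -0.1]
gripper_width: 0.508
time_s: 1.97
tcp_pos: [0.4881, -0.1379, 0.4479]
ee_rot: [[-0.968, -0.252, 0.001], [-0.252, 0.968, 0.0], [-0.001, -0.0, -1.0]]
wrist_force: [0.8, 0.5, 0.6]
gripper_width: 0.502
```

```bash
python3 -m jog '{"rot":[[0,0,1],[0,0,0],[0,0,0],[0,0,0],[0,0,0],[0,0,0],[0,0,0],[0,0,0],[0,0,0],[0,0,0]],"delta_pos":[[22.4,29.4,0],[0,0,-30],[0,0,-30],[0,0,-30],[0,0,-30],[0,0,-30],[0,0,-30],[0,0,-15],[0,0,0],[0,0,0]],"grip":[45,45,45,45,45,45,45,45,45,45]}'
python3 - <<'E'
from h import *
for n,(x,y,w,h) in{'top':(315,200,90,85),'side':(300,120,100,100)}.items():
    c=cap(n);save(cv2.resize(c['frame'][y:y+h,x:x+w],None,fx=6,fy=6,interpolation=cv2.INTER_CUBIC),n+'1.png')
q=r.sense();print(q['tcp_pos'],q['wrist_force'],q['moment'],q['joints'])
E
```

```text
time_s: 2.8
tcp_pos: [0.5099, -0.1105, 0.2525]
ee_rot: [[-0.963, -0.269, -0.001], [-0.269, 0.963, -0.001], [0.001, -0.0, -1.0]]
wrist_force: [-0.3, -0.1, 0.6]
gripper_width: 0.449
[ 0.51100259 -0.11049171  0.25431554] [-0.03879861  0.4750316  -0.69079013] [ 0.02992392  0.01457723 -0.03427322] [ 5.61969919e+00  1.16869429e+01 -1.32930886e+01  4.51330519e-02
 -6.48362927e+01 -8.00205228e+01]
```

View pics/side1.png

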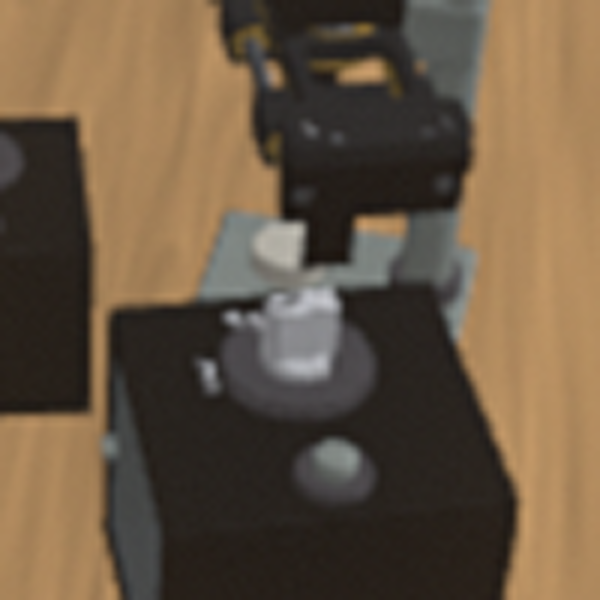

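The side crop shows the fingers lined up above the knob (300,330), in line with its bar. Next I descend with the jaws open.

```bash
python3 -m jog '{"rot":[[0,0,0],[0,0,0],[0,0,0],[0,0,0],[0,0,0],[0,0,0]],"delta_pos":[[0,2,-20],[0,0,-20],[0,0,-10],[0,0,-10],[0,0,0],[0,0,0]],"grip":[45,45,45,45,45,45]}'
python3 - <<'E'
from h import *
A=[]
for i in range(8):
    c=cap('top');q=r.sense();A.append(np.r_[q['tcp_pos']*1000,q['wrist_force'],q['moment']])
s=cap('side')
print(np.mean(A,0).round(3),np.std(A,0).round(3))
a=cv2.resize(c['frame'][205:275,325:395],None,fx=5,fy=5,interpolation=cv2.INTER_CUBIC)
b=cv2.resize(s['frame'][120:190,310:380],None,fx=5,fy=5,interpolation=cv2.INTER_CUBIC)
save(np.hstack([a,b]),'d2.png')
E
```

```text
time_s: 3.4
tcp_pos: [0.5105, -0.1085, 0.1932]
ee_rot: [[-0.963, -0.269, 0.001], [-0.269, 0.963, -0.0], [-0.001, -0.001, -1.0]]
wrist_force: [0.0, 0.8, -0.0]
gripper_width: 0.455
[ 5.10504e+02 -1.08433e+02  1.93431e+02  1.36000e-01  8.40000e-02
  1.31000e-01  1.00000e-02 -1.00000e-03 -9.00000e-03] [0.246 0.039 0.277 0.291 0.488 0.551 0.027 0.025 0.037]
```

View pics/d2.png

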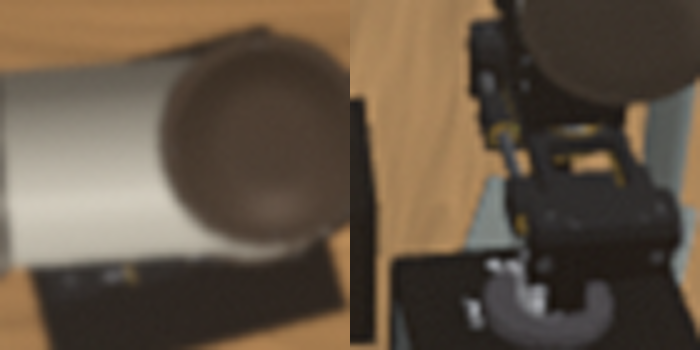

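Run:
```python
from h import *
s=cap('side')
f=lambda p:((proj(s,p)-[310,120])*5+[350,0]).round()
a=np.array([.5105,-.1085,.157]);yt=np.array([-.269,.963,0])
print('ring',f(a),'fingertip',f(a+yt*.02+[0,0,.011]),f(a+yt*.03+[0,0,.025]))
```

```text
ring [549. 296.] fingertip [558. 304.] [563. 295.]
```

```bash
python3 -m jog '{"rot":[[0,0,0],[0,0,0],[0,0,0],[0,0,0],[0,0,0],[0,0,0],[0,0,0],[0,0,0]],"delta_pos":[[0,0,0],[0,0,0],[0,0,0],[0,0,0],[0,0,0],[0,0,0],[0,0,0],[0,0,0]],"grip":[35,25,20,15,10,5,0,0]}'
cat > m.py <<'E'
from h import *
A=[]
for i in range(5):
    cap('top');q=r.sense();R=q['ee_rot'];A.append(np.r_[q['tcp_pos']*1000,q['wrist_force'],q['moment'],np.degrees(np.arctan2(R[1][1],R[0][1]))-90,q['gripper_width']*87])
A=np.array(A)
print('xyz mm',A.mean(0)[:3].round(2),'F',A.mean(0)[3:6].round(2),'M',A.mean(0)[6:9].round(3),'baryaw',A.mean(0)[9].round(2),'w',A[-1,10].round(1),'t',q['time_s'])
E
python3 m.py
```

```text
time_s: 4.57
tcp_pos: [0.5092, -0.1093, 0.1925]
ee_rot: [[-0.963, -0.269, -0.002], [-0.269, 0.963, -0.002], [0.002, -0.001, -1.0]]
wrist_force: [-2.0, -4.3, 0.5]
gripper_width: 0.158
xyz mm [ 509.23 -109.35  192.54] F [-1.67 -4.88  0.63] M [-1.561  0.437  0.007] baryaw 15.59 w 13.7 t 4.8167
```

```bash
python3 -m jog '{"rot":[[0,0,0],[0,0,0],[0,0,0],[0,0,0],[0,0,0],[0,0,0]],"delta_pos":[[-0.5,-0.9,0],[0,0,-1],[0,0,-1],[0,0,-1],[0,0,-1],[0,0,0]],"grip":[0,0,0,0,0,0]}'; python3 m.py
```

```text
time_s: 5.32
tcp_pos: [0.5092, -0.1095, 0.1894]
ee_rot: [[-0.963, -0.269, -0.0], [-0.269, 0.963, -0.001], [0.001, -0.001, -1.0]]
wrist_force: [-3.3, -1.6, 8.0]
gripper_width: 0.155
xyz mm [ 509.22 -109.47  189.53] F [-3.7  -1.54  6.84] M [-0.538  1.152  0.012] baryaw 15.62 w 13.5 t 5.5667
```

```bash
python3 -m jog '{"rot":[[0,0,0],[0,0,0],[0,0,0]],"delta_pos":[[-0.5,-0.2,-1],[0,0,-0.7],[0,0,0]],"grip":[0,0,0]}'; python3 m.py
```

```text
time_s: 5.82
tcp_pos: [0.5092, -0.1095, 0.1881]
ee_rot: [[-0.963, -0.269, 0.001], [-0.269, 0.963, -0.0], [-0.001, -0.001, -1.0]]
wrist_force: [-3.2, -1.5, 8.1]
gripper_width: 0.16
xyz mm [ 509.16 -109.5   188.2 ] F [-3.15 -0.8   7.76] M [-0.29   1.077 -0.035] baryaw 15.63 w 13.7 t 6.0667
```

```bash
python3 -m jog '{"rot":[[0,0,-2],[0,0,-2],[0,0,-2],[0,0,-2],[0,0,-2],[0,0,0]],"delta_pos":[[0,0,-0.3],[0,0,0],[0,0,0],[0,0,0],[0,0,0],[0,0,0]],"grip":[0,0,0,0,0,0]}'; python3 m.py;  python3 -m jog '{"rot":[[0,0,-1],[0,0,-1],[0,0,-1],[0,0,-1],[0,0,0]],"delta_pos":[[0,0,0],[0,0,0],[0,0,0],[0,0,0],[0,0,0]],"grip":[0,0,0,0,0]}'; python3 m.py
```

```text
time_s: 6.57
tcp_pos: [0.509, -0.1089, 0.1878]
ee_rot: [[-0.995, -0.097, 0.001], [-0.097, 0.995, 0.001], [-0.001, 0.001, -1.0]]
wrist_force: [-3.9, 1.9, 8.6]
gripper_width: 0.158
xyz mm [ 509.04 -108.92  187.81] F [-3.9   1.36  8.39] M [ 0.42   1.206 -0.012] baryaw 5.62 w 13.7 t 6.8167
time_s: 7.23
tcp_pos: [0.509, -0.1087, 0.1878]
ee_rot: [[-1.0, -0.028, 0.001], [-0.028, 1.0, 0.001], [-0.001, 0.001, -1.0]]
wrist_force: [-3.8, 3.0, 8.1]
gripper_width: 0.16
xyz mm [ 509.03 -108.68  187.75] F [-3.19  2.36  7.98] M [ 0.713  1.206 -0.008] baryaw 1.62 w 13.4 t 7.4833
```

The catch is passed. The drift shows the TCP is about 3 mm behind the knob's axis, so I carry it round the axis as I turn.

```bash
python3 -m jog '{"rot":[[0,0,-3.5],[0,0,-3.5],[0,0,-3.5],[0,0,-3.5],[0,0,-3.5],[0,0,-3.5],[0,0,-3.5],[0,0,-3.5],[0,0,0]],"delta_pos":[[0,0.28,0],[0,0.28,0],[0,0.28,0],[0,0.28,0],[0,0.28,0],[0,0.28,0],[0,0.28,0],[0,0.28,0],[0,0,0]],"grip":[0,0,0,0,0,0,0,0,0]}'; python3 m.py
```

```text
time_s: 8.23
tcp_pos: [0.5094, -0.1067, 0.188]
ee_rot: [[-0.895, 0.446, 0.002], [0.446, 0.895, 0.0], [-0.001, 0.001, -1.0]]
wrist_force: [-3.2, 0.7, 7.9]
gripper_width: 0.162
xyz mm [ 509.41 -106.75  187.96] F [-3.33  1.08  8.11] M [ 0.246  1.004 -0.033] baryaw -26.38 w 13.4 t 8.4833
```

```bash
cat >> m.py <<'E'
import sys; sys.exit(1 if A.mean(0)[8]>0.07 else 0)
E
python3 -m jog '{"rot":[[0,0,-1.5],[0,0,0]],"delta_pos":[[0.03,0.08,0],[0,0,0]],"grip":[0,0]}' >/dev/null; python3 m.py && python3 -m jog '{"rot":[[0,0,-1.5],[0,0,0]],"delta_pos":[[0.03,0.08,0],[0,0,0]],"grip":[0,0]}' >/dev/null && python3 m.py && python3 -m jog '{"rot":[[0,0,-1.5],[0,0,0]],"delta_pos":[[0.03,0.08,0],[0,0,0]],"grip":[0,0]}' >/dev/null && python3 m.py && python3 -m jog '{"rot":[[0,0,-1.5],[0,0,0]],"delta_pos":[[0.03,0.08,0],[0,0,0]],"grip":[0,0]}' >/dev/null && python3 m.py && python3 -m jog '{"rot":[[0,0,-1.5],[0,0,0]],"delta_pos":[[0.03,0.08,0],[0,0,0]],"grip":[0,0]}' >/dev/null && python3 m.py && python3 -m jog '{"rot":[[0,0,-1.5],[0,0,0]],"delta_pos":[[0.03,0.08,0],[0,0,0]],"grip":[0,0]}' >/dev/null && python3 m.py
```

```text
xyz mm [ 509.45 -106.66  187.96] F [-3.31  1.25  8.31] M [ 0.277  0.979 -0.059] baryaw -27.87 w 13.7 t 8.9
xyz mm [ 509.5  -106.56  187.97] F [-3.45  0.84  8.49] M [ 0.281  0.984 -0.034] baryaw -29.37 w 13.5 t 9.3167
xyz mm [ 509.54 -106.48  187.96] F [-3.15  1.26  8.14] M [ 0.276  0.972 -0.028] baryaw -30.87 w 13.8 t 9.7333
xyz mm [ 509.6  -106.38  187.98] F [-3.38  1.    8.22] M [ 0.257  0.958 -0.031] baryaw -32.37 w 13.6 t 10.15
xyz mm [ 509.65 -106.3   187.98] F [-3.57  1.15  8.21] M [ 0.278  0.955 -0.014] baryaw -33.87 w 13.9 t 10.5667
xyz mm [ 509.72 -106.21  187.99] F [-3.25  1.03  7.86] M [0.305 0.95  0.04 ] baryaw -35.36 w 13.9 t 10.9833
```

```bash
python3 m.py && python3 -m jog '{"rot":[[0,0,-0.7],[0,0,0]],"delta_pos":[[0.02,0.04,0],[0,0,0]],"grip":[0,0]}' >/dev/null; python3 m.py && python3 -m jog '{"rot":[[0,0,-0.7],[0,0,0]],"delta_pos":[[0.02,0.04,0],[0,0,0]],"grip":[0,0]}' >/dev/null && python3 m.py;python3 m.py
```

```text
xyz mm [ 509.72 -106.21  187.99] F [-2.95  1.32  8.12] M [0.302 0.969 0.041] baryaw -35.36 w 14.0 t 11.2333
xyz mm [ 509.75 -106.17  187.99] F [-3.19  0.92  8.08] M [0.309 0.925 0.081] baryaw -36.04 w 14.0 t 11.65
xyz mm [ 509.74 -106.18  187.98] F [-3.39  0.8   7.58] M [0.302 0.925 0.11 ] baryaw -36.04 w 13.4 t 11.9
```

The stop is felt: Mz rises about 0.13 N m from baseline, with first touch near yaw -34.6°. I ease back slightly, let it rise while guided, then open.

```bash
python3 -m jog '{"rot":[[0,0,0.6],[0,0,0],[0,0,0],[0,0,0],[0,0,0],[0,0,0]],"delta_pos":[[0,0,0],[0,0,1],[0,0,1],[0,0,1],[0,0,1],[0,0,0]],"grip":[0,0,0,0,0,0]}'; python3 m.py
```

```text
time_s: 12.4
tcp_pos: [0.5097, -0.1062, 0.1912]
ee_rot: [[-0.814, 0.58, 0.002], [0.58, 0.814, 0.001], [-0.001, 0.002, -1.0]]
wrist_force: [-2.3, 0.7, 6.3]
gripper_width: 0.158
xyz mm [ 509.71 -106.23  191.23] F [-2.35  1.7   6.69] M [0.475 0.598 0.062] baryaw -35.47 w 13.7 t 12.65
```

```bash
python3 -m jog '{"rot":[[0,0,0],[0,0,0],[0,0,0],[0,0,0],[0,0,0],[0,0,0]],"delta_pos":[[0,0,0],[0,0,0],[0,0,0],[0,0,0],[0,0,0],[0,0,0]],"grip":[22,30,38,45,45,45]}'; python3 m.py; python3 -m jog '{"rot":[[0,0,0],[0,0,0],[0,0,0],[0,0,0],[0,0,0],[0,0,0]],"delta_pos":[[0,0,10],[0,0,30],[0,0,40],[-40,0,0],[-40,0,0],[-40,0,0]],"grip":[45,45,45,45,45,45]}';python3 -m jog '{"rot":[[0,0,0],[0,0,0],[0,0,0],[0,0,0]],"delta_pos":[[-40,0,10],[0,0,20],[0,0,0],[0,0,0]],"grip":[45,45,45,45]}'
python3 - <<'E'
from h import *
c=cap('top');s=cap('side')
a=cv2.resize(c['frame'][220:264,340:390],None,fx=8,fy=8,interpolation=cv2.INTER_CUBIC)
b=cv2.resize(s['frame'][160:204,325:375],None,fx=8,fy=8,interpolation=cv2.INTER_CUBIC)
save(np.hstack([a,b]),'e3.png')
E
```

```text
time_s: 13.15
tcp_pos: [0.5091, -0.1067, 0.1903]
ee_rot: [[-0.814, 0.581, -0.0], [0.581, 0.814, 0.0], [0.0, -0.0, -1.0]]
wrist_force: [-0.0, 1.2, -0.2]
gripper_width: 0.431
xyz mm [ 509.14 -106.75  190.44] F [0.09 0.09 0.31] M [-0.071 -0.011 -0.01 ] baryaw -35.5 w 38.8 t 13.4
time_s: 13.9
tcp_pos: [0.3883, -0.1067, 0.2715]
ee_rot: [[-0.814, 0.581, 0.002], [0.581, 0.814, 0.0], [-0.001, 0.001, -1.0]]
wrist_force: [0.6, -0.2, 0.4]
gripper_width: 0.446
time_s: 14.23
tcp_pos: [0.3493, -0.1067, 0.3024]
ee_rot: [[-0.814, 0.581, 0.005], [0.581, 0.814, 0.001], [-0.004, 0.003, -1.0]]
wrist_force: [0.5, -0.3, 0.2]
gripper_width: 0.45
```

View pics/e3.png

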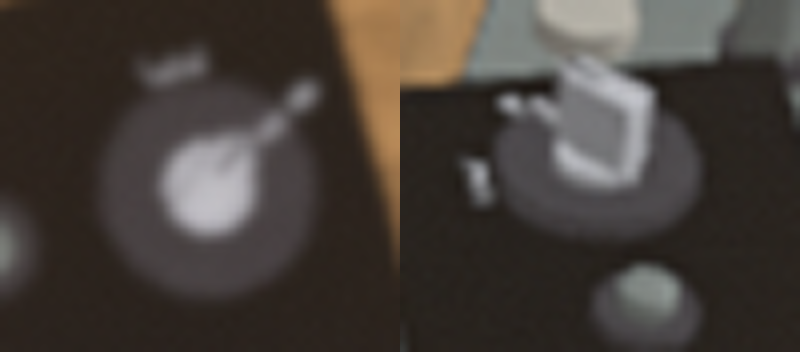

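After letting go, the crop shows the bar's nose pointing at the rib and bold stroke (290,95), with the ring's rib still where it was. I check that the knob is up with a light touch on its top using closed fingers: contact at TCP z ≈ 0.215 means up, under 0.212 means low.

```bash
python3 -m jog '{"rot":[[0,0,0],[0,0,0],[0,0,0],[0,0,0],[0,0,0],[0,0,0],[0,0,0],[0,0,0]],"delta_pos":[[40,0,0],[40,0,0],[40,0,0],[43,-2,-10],[0,0,-30],[0,0,-30],[0,0,-10],[0,0,0]],"grip":[0,0,0,0,0,0,0,0]}'; python3 m.py; python3 -m jog '{"rot":[[0,0,0],[0,0,0]],"delta_pos":[[0,0,-3],[0,0,0]],"grip":[0,0]}'; python3 m.py
```

```text
time_s: 15.0
tcp_pos: [0.5088, -0.1086, 0.2178]
ee_rot: [[-0.814, 0.581, -0.007], [0.581, 0.814, -0.0], [0.006, -0.005, -1.0]]
wrist_force: [0.9, -0.6, 0.5]
gripper_width: 0.016
xyz mm [ 510.27 -108.75  222.09] F [-0.12  0.2   0.54] M [-0.071 -0.033  0.014] baryaw -35.48 w 0.2 t 15.25
time_s: 15.42
tcp_pos: [0.5096, -0.1086, 0.2187]
ee_rot: [[-0.814, 0.581, 0.001], [0.581, 0.814, 0.0], [-0.001, 0.001, -1.0]]
wrist_force: [-0.2, -0.4, 0.3]
gripper_width: 0.001
xyz mm [ 509.64 -108.64  218.51] F [-0.42 -0.14  0.02] M [-0.064 -0.03   0.005] baryaw -35.5 w 0.6 t 15.6667
```

```bash
sed -i 's/^import sys.*/import sys; sys.exit(1 if A.mean(0)[8]>0.07 or A.mean(0)[5]>1.2 else 0)/' m.py; python3 -m jog '{"rot":[[0,0,0],[0,0,0]],"delta_pos":[[0,0,-1.5],[0,0,0]],"grip":[0,0]}'>/dev/null; python3 m.py && python3 -m jog '{"rot":[[0,0,0],[0,0,0]],"delta_pos":[[0,0,-1],[0,0,0]],"grip":[0,0]}'>/dev/null && python3 m.py&& python3 -m jog '{"rot":[[0,0,0],[0,0,0]],"delta_pos":[[0,0,-0.7],[0,0,0]],"grip":[0,0]}'>/dev/null && python3 m.py&& python3 -m jog '{"rot":[[0,0,0],[0,0,0]],"delta_pos":[[0,0,-0.7],[0,0,0]],"grip":[0,0]}'>/dev/null && python3 m.py&& python3 -m jog '{"rot":[[0,0,0],[0,0,0]],"delta_pos":[[0,0,-0.7],[0,0,0]],"grip":[0,0]}'>/dev/null && python3 m.py
```

```text
xyz mm [ 509.66 -108.62  216.52] F [ 0.47 -0.17  0.03] M [-0.067 -0.009 -0.007] baryaw -35.5 w 0.1 t 16.0833
xyz mm [ 509.67 -108.62  215.58] F [ 0.51 -0.05  0.3 ] M [-0.077 -0.027 -0.012] baryaw -35.5 w 0.3 t 16.5
xyz mm [ 509.8  -108.66  215.43] F [-1.22  0.14  4.  ] M [0.109 0.399 0.013] baryaw -35.49 w 0.4 t 16.9167
```

Contact comes at 215.4 mm, so the knob top is at 190.4 mm: fully up. On to the start button.

```bash
python3 -m jog '{"rot":[[0,0,0],[0,0,0],[0,0,0],[0,0,0],[0,0,0],[0,0,0],[0,0,0]],"delta_pos":[[0,0,20],[0,0,20],[-10,36,0],[-10,37,0],[0,0,-30],[0,0,-25],[0,0,0]],"grip":[0,0,0,0,0,0,0]}'; python3 m.py;  python3 -m jog '{"rot":[[0,0,0],[0,0,0]],"delta_pos":[[0,0,-2],[0,0,-1]],"grip":[0,0]}';python3 m.py
```

```text
time_s: 17.5
tcp_pos: [0.4862, -0.0352, 0.1951]
ee_rot: [[-0.814, 0.581, -0.01], [0.581, 0.814, -0.0], [0.008, -0.006, -1.0]]
wrist_force: [-0.9, -0.1, -1.1]
gripper_width: 0.005
xyz mm [489.93 -35.79 200.05] F [ 0.38 -0.13  0.42] M [-0.053 -0.059  0.016] baryaw -35.5 w 0.6 t 17.75
time_s: 17.92
tcp_pos: [0.4902, -0.0358, 0.1977]
ee_rot: [[-0.814, 0.581, 0.002], [0.581, 0.814, 0.0], [-0.001, 0.001, -1.0]]
wrist_force: [0.3, 0.6, -0.0]
gripper_width: 0.003
xyz mm [489.8  -35.77 197.17] F [-0.16 -0.15  0.01] M [-0.081  0.007 -0.005] baryaw -35.52 w 0.7 t 18.1667
```

Run:
```python
from h import *
c=cap('top');s=cap('side')
a=cv2.resize(c['frame'][205:275,325:395],None,fx=5,fy=5,interpolation=cv2.INTER_CUBIC)
b=cv2.resize(s['frame'][150:220,310:380],None,fx=5,fy=5,interpolation=cv2.INTER_CUBIC)
save(np.hstack([a,b]),'f4.png')
```

```text
(no output)
```

View pics/f4.png

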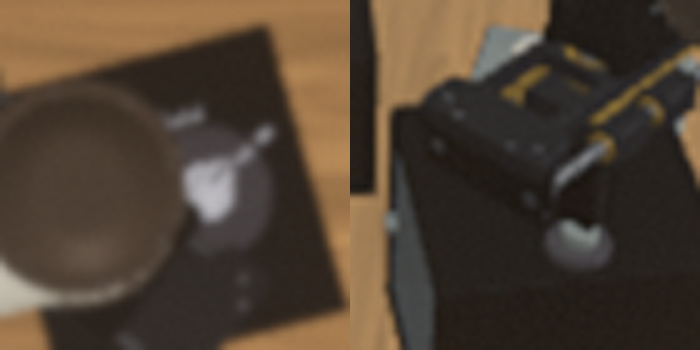

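The fingertips (585,220) are right over the button (580,240), and the knob and ring look unchanged. I press in steps.

```bash
python3 -m jog '{"rot":[[0,0,0],[0,0,0],[0,0,0],[0,0,0]],"delta_pos":[[0,0,-4],[0,0,-4],[0,0,-2],[0,0,0]],"grip":[0,0,0,0]}'>/dev/null; python3 m.py; python3 -m jog '{"rot":[[0,0,0],[0,0,0],[0,0,0],[0,0,0]],"delta_pos":[[0,0,-1],[0,0,-1],[0,0,-1],[0,0,0]],"grip":[0,0,0,0]}'>/dev/null; python3 m.py; python3 -m jog '{"rot":[[0,0,0],[0,0,0],[0,0,0]],"delta_pos":[[0,0,-1],[0,0,-1],[0,0,0]],"grip":[0,0,0]}'>/dev/null; python3 m.py
```

```text
xyz mm [489.96 -35.55 187.25] F [0.07 0.15 3.86] M [0.094 0.058 0.008] baryaw -35.49 w 0.3 t 18.85
xyz mm [489.99 -35.57 185.31] F [-2.69  1.63 10.51] M [ 0.456  0.803 -0.   ] baryaw -35.47 w 0.3 t 19.4333
xyz mm [490.05 -35.6  185.12] F [-6.75  3.04 20.82] M [0.868 2.048 0.01 ] baryaw -35.43 w 0.5 t 19.9333
```

```bash
python3 -c "
from h import *
print(r.tips_ahead,[a for a in dir(r) if a[0]!='_'])"; python3 -m jog '{"rot":[[0,0,0],[0,0,0],[0,0,0],[0,0,0],[0,0,0],[0,0,0],[0,0,0],[0,0,0]],"delta_pos":[[0,0,5],[0,0,10],[0,0,40],[0,0,40],[-40,0,0],[-40,0,0],[-40,0,0],[0,0,0]],"grip":[0,0,0,0,0,0,0,0]}'
python3 - <<'E'
from h import *
print(r.tips_ahead)
c=cap('top');s=cap('side')
np.savez('after.npz',t=c['frame'],s=s['frame'])
b=cv2.resize(s['frame'][160:200,325:375],None,fx=12,fy=12,interpolation=cv2.INTER_CUBIC)
save(b,'g5.png')
# expected pixel (in crop) of top tail & nose corners for up/low
ax=np.array([.5115,-.109]);
for z in(.190,.1865,.184):
  for nm,d,w in(('tailL',-16,7),('tailR',-16,-7),('nose',18.5,0)):
    t=np.radians(-35);e=np.array([np.cos(t),np.sin(t)]);n=np.array([-e[1],e[0]])
    p=ax+e*d/1e3+n*w/1e3
    print(z,nm,((proj(s,[*p,z])-[325,160]+.5)*12-.5).round(1))
p=proj(s,[*ax,.157]);print('ringc',((p-[325,160]+.5)*12-.5).round(1))
E
```

```text
0.025 ['PlanningError', 'sense', 'tips_ahead']
time_s: 20.6
tcp_pos: [0.3623, -0.0368, 0.2755]
ee_rot: [[-0.814, 0.581, -0.004], [0.581, 0.814, 0.001], [0.004, -0.002, -1.0]]
wrist_force: [0.5, 0.3, -0.7]
gripper_width: 0.005
0.025
0.19 tailL [344.3 166.4]
0.19 tailR [382.9 138.2]
0.19 nose [245.8  87.6]
0.1865 tailL [343.2 178.5]
0.1865 tailR [381.7 150.3]
0.1865 nose [244.8  99.7]
0.184 tailL [342.3 187.1]
0.184 tailR [380.8 158.9]
0.184 nose [244.2 108.2]
ringc [298.6 233.9]
```

View pics/g5.png

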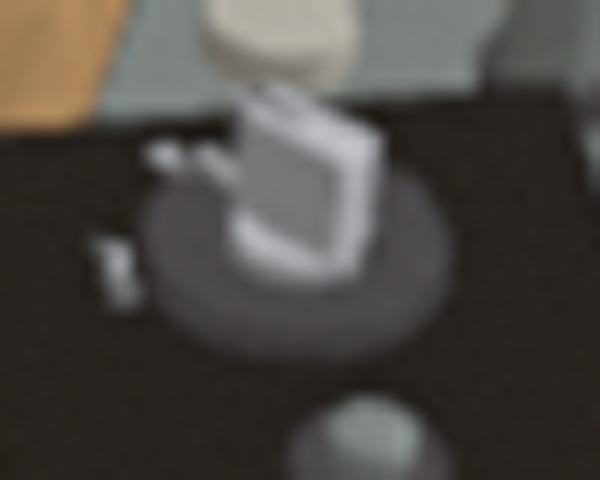

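The touch at TCP 215.4 suggests the knob is up. But the button bottomed with the tips apparently at 160 mm instead of 156, so closed tips may reach about 4 mm further, which would mean the knob is low. I check visually against the initial image.

Run:
```python
from h import *
s=cap('side');i0=cv2.imread('pics/side0.png')[:,:,::-1];i1=np.load('after.npz')['s']
ax=np.array([.512,-.109]);out=[];k=10;x0,y0=328,160
for img,yaw in((i0,15.6),(i1,-35)):
  a=cv2.resize(img[y0:y0+45,x0:x0+38],None,fx=k,fy=k,interpolation=cv2.INTER_CUBIC).copy()
  f=lambda p:tuple(int(q) for q in ((proj(s,p)-[x0,y0]+.5)*k))
  t=np.radians(yaw);e=np.array([np.cos(t),np.sin(t)]);n=np.array([-e[1],e[0]])
  for z,col in((.190,(0,255,0)),(.1865,(255,0,0))):
    for d,w in((-16,7),(-16,-7),(18.5,0)): cv2.circle(a,f([*(ax+e*d/1e3+n*w/1e3),z]),2,col,-1)
  for q in np.radians(range(0,360,10)): cv2.circle(a,f([ax[0]+.035*np.cos(q),ax[1]+.035*np.sin(q),.157]),1,(255,255,0),-1)
  out.append(a)
save(np.hstack(out),'h6.png')
# registration check: shift between images in small windows
for nm,(x,y,w,h) in{'ringlow':(331,186,34,10),'button':(346,190,20,16)}.items():
  A=cv2.cvtColor(i0[y:y+h,x:x+w],7).astype(np.float32);B=cv2.cvtColor(i1[y:y+h,x:x+w],7).astype(np.float32)
  print(nm,cv2.phaseCorrelate(A,B),np.abs(A-B).mean())
```

```text
ringlow ((-0.1551791482765168, -0.17356311773889477), 0.9781051059563954) 0.86470586
button ((0.02580136917958953, -0.11813427005235155), 0.9391039617359638) 0.90625
```

View pics/h6.png

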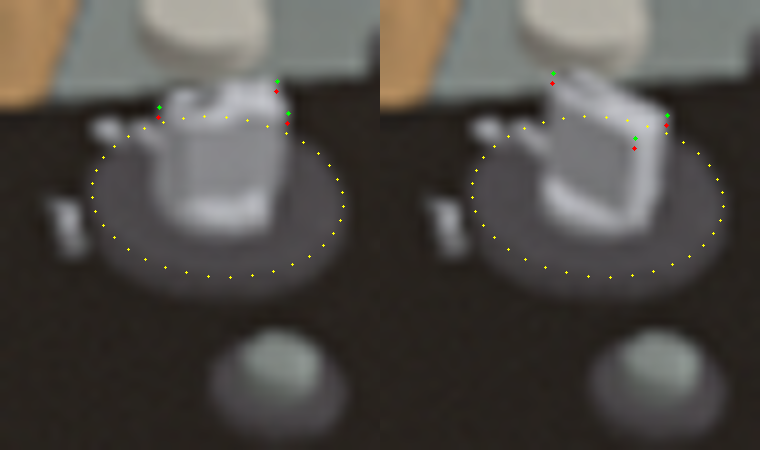

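The overlay shows the knob corners on the green (up) marks both before and after, which suggests it is up. To settle the closed tip length, I touch a bare patch of the winder's top, known to be at z = 150 mm.

```bash
python3 -m jog '{"rot":[[0,0,0],[0,0,0],[0,0,0],[0,0,0],[0,0,0],[0,0,0],[0,0,0],[0,0,0]],"delta_pos":[[30,-22,0],[30,-22,0],[31,-23,0],[0,0,-30],[0,0,-30],[0,0,-15],[0,0,0],[0,0,0]],"grip":[0,0,0,0,0,0,0,0]}'; python3 m.py;python3 m.py
```

```text
time_s: 21.42
tcp_pos: [0.4614, -0.103, 0.2008]
ee_rot: [[-0.814, 0.581, -0.003], [0.581, 0.814, -0.001], [0.002, -0.003, -1.0]]
wrist_force: [0.1, -0.4, 1.2]
gripper_width: 0.004
xyz mm [ 461.95 -102.61  202.91] F [-0.24  0.09  0.19] M [-0.053 -0.04   0.002] baryaw -35.48 w 0.5 t 21.6667
xyz mm [ 461.05 -102.51  202.76] F [-0.    0.16 -0.13] M [-0.063 -0.024  0.021] baryaw -35.49 w 0.6 t 21.9167
```

```bash
python3 -m jog '{"rot":[[0,0,0],[0,0,0],[0,0,0],[0,0,0],[0,0,0]],"delta_pos":[[-8,0,-10],[0,0,-8],[0,0,-2],[0,0,0],[0,0,0]],"grip":[0,0,0,0,0]}' >/dev/null; python3 m.py && python3 -m jog '{"rot":[[0,0,0],[0,0,0]],"delta_pos":[[0,0,-1.5],[0,0,0]],"grip":[0,0]}'>/dev/null && python3 m.py&& python3 -m jog '{"rot":[[0,0,0],[0,0,0]],"delta_pos":[[0,0,-1.5],[0,0,0]],"grip":[0,0]}'>/dev/null && python3 m.py&& python3 -m jog '{"rot":[[0,0,0],[0,0,0]],"delta_pos":[[0,0,-1],[0,0,0]],"grip":[0,0]}'>/dev/null && python3 m.py&& python3 -m jog '{"rot":[[0,0,0],[0,0,0]],"delta_pos":[[0,0,-1],[0,0,0]],"grip":[0,0]}'>/dev/null && python3 m.py && python3 -m jog '{"rot":[[0,0,0],[0,0,0]],"delta_pos":[[0,0,-1],[0,0,0]],"grip":[0,0]}'>/dev/null && python3 m.py && python3 -m jog '{"rot":[[0,0,0],[0,0,0]],"delta_pos":[[0,0,-1],[0,0,0]],"grip":[0,0]}'>/dev/null && python3 m.py && python3 -m jog '{"rot":[[0,0,0],[0,0,0]],"delta_pos":[[0,0,-1],[0,0,0]],"grip":[0,0]}'>/dev/null && python3 m.py
```

```text
xyz mm [ 453.13 -102.62  182.22] F [-0.04  0.01  0.08] M [-0.046 -0.043  0.019] baryaw -35.5 w 0.4 t 22.5833
xyz mm [ 452.67 -102.63  180.39] F [ 0.18 -0.01  0.11] M [-0.064 -0.028  0.007] baryaw -35.5 w 1.0 t 23.0
xyz mm [ 452.65 -102.63  178.85] F [-0.11  0.19  0.15] M [-0.084 -0.019  0.006] baryaw -35.5 w 0.4 t 23.4167
xyz mm [ 452.67 -102.62  177.88] F [-0.05 -0.08  0.14] M [-0.066 -0.024 -0.005] baryaw -35.5 w 0.4 t 23.8333
xyz mm [ 452.67 -102.63  176.88] F [-0.13  0.01 -0.06] M [-0.073 -0.014 -0.02 ] baryaw -35.5 w 0.3 t 24.25
xyz mm [ 452.67 -102.62  175.89] F [-0.36 -0.47 -0.46] M [-0.063 -0.018 -0.006] baryaw -35.5 w 0.6 t 24.6667Traceback (most recent call last):
  File "m.py", line 4, in <module>
    cap('top');q=r.sense();R=q['ee_rot'];A.append(np.r_[q['tcp_pos']*1000,q['wrist_force'],q['moment'],np.degrees(np.arctan2(R[1][1],R[0][1]))-90,q['gripper_width']*87])
    ~~~^^^^^^^
  File "h.py", line 3, in cap
    def cap(n): return vision.capture(n)
                       ~~~~~~~~~~~~~~^^^
ValueError: 200 camera calls are used up
```

The closed tip length is about 25 mm (no contact at 175.9), so the knob is up. The camera calls are used up, so from here I use jog readings only.

```bash
python3 -m jog '{"rot":[[0,0,0],[0,0,0],[0,0,0]],"delta_pos":[[0,0,-0.5],[0,0,0],[0,0,0]],"grip":[0,0,0]}'|sed -n 2,4p; python3 -m jog '{"rot":[[0,0,0]],"delta_pos":[[0,0,0]],"grip":[0]}'|sed -n 2,4p
```

```text
tcp_pos: [0.4529, -0.1026, 0.1754]
ee_rot: [[-0.814, 0.58, 0.001], [0.58, 0.814, -0.0], [-0.001, 0.0, -1.0]]
wrist_force: [-2.8, 1.2, 7.4]
tcp_pos: [0.4529, -0.1026, 0.1754]
ee_rot: [[-0.814, 0.58, 0.001], [0.58, 0.814, -0.0], [-0.001, 0.0, -1.0]]
wrist_force: [-2.5, 1.1, 6.2]
```

Winder-top contact at TCP 175.4 gives tips of 25.4 mm, so the knob top is at 190.0 mm and it is fully up. The button press is the odd one. I turn the tool back square to the winder and press the button again slowly, reading force against height.

```bash
python3 -m jog '{"rot":[[0,0,0],[0,0,0],[0,0,7],[0,0,7],[0,0,7],[0,0,7],[0,0,7],[0,0,7],[0,0,7],[0,0,3]],"delta_pos":[[0,0,10],[0,0,30],[0,0,20],[12,22,0],[12,22,0],[13,23,0],[0,0,0],[0,0,0],[0,0,0],[0,0,0]],"grip":[0,0,0,0,0,0,0,0,0,0]}'>/dev/null; python3 -m jog '{"rot":[[0,0,0],[0,0,0],[0,0,0],[0,0,0],[0,0,0],[0,0,0],[0,0,0]],"delta_pos":[[0,0,-20],[0,0,-15],[0,0,-5],[0,0,0],[0,0,0],[0,0,0],[0,0,0]],"grip":[0,0,0,0,0,0,0]}'
```

```text
time_s: 26.58
tcp_pos: [0.4903, -0.0355, 0.1954]
ee_rot: [[-0.959, -0.284, 0.002], [-0.284, 0.959, 0.0], [-0.002, -0.0, -1.0]]
wrist_force: [-0.0, -0.2, 0.5]
gripper_width: 0.01
```

```bash
python3 -m jog '{"rot":[[0,0,0],[0,0,0],[0,0,0],[0,0,0]],"delta_pos":[[0,0,-3],[0,0,0],[0,0,0],[0,0,0]],"grip":[0,0,0,0]}'|grep -E 'tcp|force'; for i in 1 2 3 4; do python3 -m jog '{"rot":[[0,0,0],[0,0,0],[0,0,0],[0,0,0]],"delta_pos":[[0,0,-1],[0,0,0],[0,0,0],[0,0,0]],"grip":[0,0,0,0]}'|grep -E 'tcp|force'; done
```

```text
tcp_pos: [0.4897, -0.0356, 0.1915]
wrist_force: [-0.8, -0.2, -0.7]
tcp_pos: [0.4898, -0.0356, 0.1905]
wrist_force: [-0.0, 0.4, -0.8]
tcp_pos: [0.4898, -0.0356, 0.1896]
wrist_force: [-0.5, 0.5, 0.8]
tcp_pos: [0.4898, -0.0356, 0.1886]
wrist_force: [0.3, -0.2, 2.3]
tcp_pos: [0.4898, -0.0356, 0.1875]
wrist_force: [-0.2, -0.3, 3.2]
```

The spring starts at about 190.5 and rises 1 N/mm, which is the button itself. I finish the press to its floor, release, and retreat.

```bash
python3 -m jog '{"rot":[[0,0,0],[0,0,0],[0,0,0],[0,0,0],[0,0,0],[0,0,0]],"delta_pos":[[0,0,-1],[0,0,-1],[0,0,-1],[0,0,-0.7],[0,0,0],[0,0,0]],"grip":[0,0,0,0,0,0]}'; python3 -m jog '{"rot":[[0,0,0],[0,0,0],[0,0,0],[0,0,0],[0,0,0]],"delta_pos":[[0,0,2],[0,0,2],[0,0,2],[0,0,0],[0,0,0]],"grip":[0,0,0,0,0]}'; python3 -m jog '{"rot":[[0,0,0],[0,0,0],[0,0,0],[0,0,0]],"delta_pos":[[0,0,1.2],[0,0,0],[0,0,0],[0,0,0]],"grip":[0,0,0,0]}'
```

```text
time_s: 28.75
tcp_pos: [0.4898, -0.0356, 0.1853]
ee_rot: [[-0.959, -0.285, 0.001], [-0.285, 0.959, -0.0], [-0.001, -0.001, -1.0]]
wrist_force: [-3.9, 0.8, 12.2]
gripper_width: 0.001
time_s: 29.17
tcp_pos: [0.4898, -0.0356, 0.1895]
ee_rot: [[-0.959, -0.284, 0.0], [-0.284, 0.959, 0.0], [-0.0, 0.0, -1.0]]
wrist_force: [1.1, 0.3, 1.8]
gripper_width: 0.008
time_s: 29.5
tcp_pos: [0.4894, -0.0356, 0.1905]
ee_rot: [[-0.959, -0.284, -0.001], [-0.284, 0.959, -0.0], [0.001, 0.0, -1.0]]
wrist_force: [0.1, -0.8, -0.1]
gripper_width: 0.003
```

```bash
python3 -m jog '{"rot":[[0,0,0],[0,0,0],[0,0,0],[0,0,0],[0,0,0],[0,0,0],[0,0,0],[0,0,0]],"delta_pos":[[0,0,10],[0,0,30],[0,0,35],[0,0,35],[0,0,0],[0,0,0],[0,0,0],[0,0,0]],"grip":[0,0,0,0,0,0,0,0]}'; python3 -c "
from station import finish_job
print(finish_job())"
```

```text
time_s: 30.17
tcp_pos: [0.4888, -0.0357, 0.2993]
ee_rot: [[-0.959, -0.284, -0.003], [-0.284, 0.959, -0.0], [0.003, 0.001, -1.0]]
wrist_force: [-0.8, 0.5, -0.2]
gripper_width: 0.006
the job is handed in; nothing more can be done
None
```

The job is handed in at about 30 s. The knob is turned to its end stop and let up, and the start button has been pressed fully in and released. One height reading disagrees, as explained below.

**Knob:** I gripped the bar, pressed it about 4 mm (8 N) and turned it clockwise past the catch. I felt the end stop at roughly 0.9 rad, with the torque about 0.13 N m above baseline, against the 0.39 N m limit. I eased back 0.6°, let it rise and opened the jaws.

**Knob is up:**
- A light touch on its top met contact at 190.0 mm, the fully-up height. The tip length behind that figure came from touching the winder's bare top.
- The side view taken after the first button press also matched the raised position.

**Ring:** in that side view its rim had moved about 0.2 pixel from the start, which is within noise. In the close crops its rib looked unmoved.

**Button:** I pressed it to its floor twice, because the first press gave an odd height. It showed about 1 N/mm over about 5 mm of travel, then a hard stop. On both presses the wrist force rose past the 5 N needed, to about 21 N and then 12 N. On release the force fell to zero at the height where contact began.

**What disagreed:** the button's top and floor were both felt about 4 mm higher than described. I did not explain this. If the closed fingertips really reach 4 mm further than I measured, the knob would be low, but the side view and the touch on the winder's top both say otherwise.

**Not checked:** I used all 200 camera calls before the second button press, so there is no picture of the final state.

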